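Load the studio steriliser and shut its door on the catch

TASK

Get the instruments ready for sterilising: move the pump bottle out of the door's way and stand it upright on the round black rubber mat, and lay the long flat steel cassette flat in the steriliser's pulled-out tray beside the little dish, leaving the dish standing in the tray. Then slide the tray fully home, and after that push the hinged door shut until it seats on its roller catch. Leave everything else on the table where it stands, and do not knock over the bottle or slam the door.

Things in the scene. Friction and masses are not known exactly. Their poses are not given: they have to be found in the camera images.
- steriliser: White cabinet standing on the table, 200 deep (its x) x 260 wide (its y) x 150 mm high; origin at the centre of its underside, x from its open front (at x = -100 mm) towards its back, y to its left as seen by the robot. The opening is about 236 wide and spans heights 22 to 136 mm. A dark bracket with the small spring roller of the catch stands out in front of its right front edge (x -138 to -86, y -164 to -130, heights 50 to 100 mm). It does not move.
- door (a joint): Angle of the door, rad: 0 = fully shut, grows as it swings open towards the robot, stop at 2.0; starts 1.55 to 1.9. The hinge turns easily (0.05 N m friction, does not swing by itself). From about 0.05 rad the strike bar on its free edge meets the spring roller, which resists with up to about 6 to 9 N of push at the door_face point; past about 0.018 rad the catch snaps it to 0 and holds it. Released before that it stays ajar.
- door_hinge (a point): On the door's vertical hinge axis, 77 mm above the table, at the cabinet's left front edge (steriliser x = -108, y = +130 mm). Its frame turns with the door: the panel runs from here 250 mm along its own -y and its outer face looks to its own -x. The panel is 16 mm thick, half of it either side of this axis, and spans heights 7 to 147 mm. A vertical bar handle sits on the outer face 232 mm from the axis, heights 40 to 100 mm, standing 27 mm out.
- door_face (a point): Point on the door's outer face, 185 mm from the hinge axis, 115 mm above the table: a good place to push with closed fingers; same axes as door_hinge.
- tray (a joint): How far the tray is out, m: 0 = fully home against a stop, starts 0.165 to 0.175 (0.175 is the stop), when all of its inside lies in front of the cabinet. About 2 N of friction.
- tray_in (a point): Centre of the tray's inner floor (32 mm above the table); axes as the steriliser's. The inside is 152 (x) x 208 mm (y), open at the top; side and back walls 16 mm above this floor and 4 mm thick, the front wall 75 mm. The tray slides along its x.
- tray_front (a point): Point on the outside of the tray's upright front wall, midway across, 88 mm above the table; the wall spans heights 28 to 107 mm (6 mm round bead along its top) and 216 mm in y. When home it is 4 mm inside the plane of the cabinet's front. Push it along +x.
- bottle_mid (a point): Upright white pump bottle, 48 mm round up to 108 mm high, then a neck and a black pump head, 150 mm high in all, about 0.22 kg. The point is on its axis, 75 mm above its foot. It starts in front of the tray, in the sweep of the door.
- cassette_mid (a point): Flat steel instrument cassette, 130 (its x) x 46 (its y) x 26 mm high, row of dark slots on its top, about 0.25 kg; the point is its centre, 13 mm above its underside.
- mat: Round black rubber mat, 110 mm across, 3 mm thick, fixed on the table; origin at the centre of its underside.
- dish: Small round steel dish, 54 mm across, 24 mm high, standing in the left half of the tray; origin under its centre. It rides in with the tray.
- tin: Closed steel tin, 72 x 50 x 47 mm high, shorter and taller than the cassette: a bystander; origin under its centre.
- inkcup: Small open steel cup, 34 mm across, 35 mm high, standing in front of the tray's right part, just outside the door's sweep: a bystander; origin under its centre.
- ink0: Black ink bottle, 32 mm across, 85 mm high, to the left of the steriliser: a bystander; origin under its centre.
- ink1: Black ink bottle, 32 mm across, 105 mm high, to the left of the steriliser: a bystander; origin under its centre.
- machine: Pen-shaped aluminium tattoo machine, 125 mm long, 46 mm high, lying on two black rests at the left: a bystander; origin under its middle, long along its x.
Things that resemble listed ones, but are neither listed nor needed, are in the scene too. Of the things that look like the mat, the smallest one is meant.

How it is judged (in metres and radians):
On the way, in this order (a step that is already met when the one before it is completed fails the run):
1. the cassette lies flat in the tray and the tray is fully home (within 6 mm) while the door is still open (over 0.3 rad) (x of cassette_mid in the frame of tray_in between -0.078 and 0.078 m and y of cassette_mid in the frame of tray_in between -0.106 and 0.106 m and z of cassette_mid in the frame of tray_in between 0.006 and 0.022 m and angle between cassette_mid's own z axis and vertical below 0.12 rad and value of joint tray below 0.006 m and value of joint door above 0.3 rad), for 0.2 s.
2. the door is shut and seated on its catch (within 0.01 rad) (value of joint door below 0.01 rad), for 0.2 s.
At the end, for the whole second after the job is handed in: The door is seated within 0.01 rad of shut and the tray within 6 mm of home; the cassette lies flat (within 0.12 rad) on the tray's floor; the dish stands in the tray; the bottle stands upright (within 0.12 rad) on the mat, its axis within 40 mm of the mat's centre (value of joint door below 0.01 rad and value of joint tray below 0.006 m and x of cassette_mid in the frame of tray_in between -0.078 and 0.078 m and y of cassette_mid in the frame of tray_in between -0.106 and 0.106 m and z of cassette_mid in the frame of tray_in between 0.006 and 0.022 m and angle between each of cassette_mid, bottle_mid's own z axis and vertical below 0.12 rad and x of dish in the frame of tray_in between -0.078 and 0.078 m and y of dish in the frame of tray_in between -0.106 and 0.106 m and z of dish in the frame of tray_in below 0.012 m and angle between dish's own z axis and vertical below 0.2 rad and horizontal distance between bottle_mid and mat below 0.04 m and height (world z) of bottle_mid below 0.085 m); the robot touches nothing.
It fails at once if the bottle is tipped over (more than 0.5 rad) (angle between bottle_mid's own z axis and vertical above 0.5 rad).
It fails at once if the door is slammed (swung shut faster than 2.5 rad/s) (velocity of joint door below -2.5 rad/s).
It fails at once if the tin, the ink cup, an ink bottle or the tattoo machine is moved more than 30 mm (distance of any of tin, inkcup, ink0, ink1, machine from where it was at the start of the episode above 0.03 m).
It also fails if it takes over 72 s, if anything falls off the work surface, if the arm or the gripper's body presses on something with over 40 N, if the wrist force passes 120 N, or if a joint passes its speed limit or range.

ROBOT

A 6-joint arm with a two-finger parallel gripper is mounted at the origin on the work surface. World frame = base frame: x ahead of the robot, y to its left, z up, the work surface at z = 0. Lengths are in m, angles in degrees, forces in N, time in s.
With the tool pointing down it reaches from about 0.3 to 0.75 m from the base axis. Payload 8.5 kg.
Tool frame: the origin (TCP) lies between the finger pads; the fingertips stand 17 mm ahead of it and the grasp point (between the pads) lies 2 mm behind it; z points along the fingers, y is the direction in which the jaws open and shut (so a half turn about z gives the same grasp; the last joint's range is limited). The gripper opens to 85 mm and grips with 20 to 120 N. Pads are 22 mm wide; open, the fingers measure 114 mm over their backs; the gripper's body (76 mm by 85 mm) begins 54 mm behind the grasp point. The pads swing forward as they close: fully open they stand 13 mm farther back than shut.
Start: joints at [53.268, 21.807, 74.336, -0, 83.858, -12.336], TCP at [0.227, 0.501, 0.248] pointing down, gripper open.
Joint ranges: [-178.18, 178.18], [-50.72, 133.34], [12.68, 142.11], [-81.47, 261.47], [9.98, 163.14], [-165.26, 165.26]. Speed limits (degrees/s): [136.94, 136.94, 180, 180, 180, 180].

INTERFACE

Orientations are given as a 3x3 rotation matrix whose columns are the frame's x, y, z axes.
In Python, from rig import readout, eyes, env gives the robot as it stands.
- The arm moves only by the tool arm_command, never from a script. Its argument "rows" is text: rows parted by semicolons, each of 7 numbers parted by spaces: the closure, from 0 (fully open) to 1 (shut), then the shift along the tool's x, y, z in mm, then the turn, a rotation vector about the tool's x, y, z in degrees. In form: grip dx dy dz rx ry rz; .... A call has 1 to 5 rows; each row shifts and turns the commanded pose from where the row before left it, along the tool's axes as they then stand; what a row does not reach is not made up. A row lasts 1/12 s, in which the tool goes at most 41.7 mm and 7.16 degrees, less where a joint would pass 70% of its speed; a pose out of reach is approached as far as the arm can. A call with a gripper value outside its range is refused whole. The fingers move at their own pace and stop on an object; "squeeze" is the grip in N (left out, the last holds). Time passes only in rows, so rows that do not move let the fingers close. It gives the time, the measured TCP pose, the force and the opening at its end, in the units of the state.
- readout.observe(): the state, without advancing time (a new reading comes with each control period).
- eyes.get_image(name): name is "side" or "top" or "wrist"; returns the picture (480x640x3 uint8, red, green, blue); there is no depth.
- eyes.camera_model(name): a dict with "mtx" (3x3 intrinsics, pixels), "k1" (the pictures are not rectified: a ray, as slopes to the right and down, at radius r is drawn at 1 + k1 r^2 times it, then the intrinsics apply), "view" (4x4, takes a point from world to camera coordinates). Camera axes: x right, y up, looking along -z (the intrinsics and any distortion apply to the point x, -y, -z); pixel columns grow to the right and rows downward; lengths in m; the calibration is good to about 2 mm. A picture is of the moment at which its call begins: read the wrist's pose just before it. camera_model takes no time and is no camera call; for the wrist camera it gives the pose at the moment of the call.
- env.close_job(): hands the job in, once; it reports no verdict.
The state is a dict: "time_s": time; "q": joint angles; "qvel": joint speeds; "joint_efforts": joint torques, N m; "position": TCP position; "tool_rot": TCP orientation; "ft_force": force on the tool from outside, world axes, zero at the start; "wrist_torque": the same for the moment, N m; "grip_width": finger opening in m.
Only numpy, scipy, OpenCV 4.12 (cv2) and the standard library are available. Lean on these libraries where they do the work, as an engineer would, in place of code of your own. Each camera call takes 0.05 s, during which the arm holds its last target. There are 200 camera calls.

## Working session

There is one attempt and no reset: what is moved stays moved. The work goes in short steps, Python scripts to look and compute and a tool call to move; the robot and the scene stay as the last step left them, time stands still between calls to the robot, and variables do not carry over. Pictures are saved under pics/ and viewed, about 8 in all and at most 12, crops included, and the job is handed in when it is done.

Besides the shell and the picture viewer there is one more tool, called after "Emit:" as a command line: name --argument value ..., lists and objects as JSON in quotes. arm_command: Moves the arm, as the interface text tells. Its arguments: {"type":"object","properties":{"rows":{"type":"string"},"squeeze":{"type":"number"}},"required":["rows"]}

```bash
mkdir -p pics; cat > h.py <<'E'
import numpy as np, cv2
from rig import readout, eyes, env
def snap(n,f):
    im=eyes.get_image(n); cv2.imwrite('pics/'+f,cv2.cvtColor(im,cv2.COLOR_RGB2BGR)); return im
def ray(n,u,v,cm=None):
    c=cm or eyes.camera_model(n); K=np.array(c['mtx']); V=np.array(c['view'])
    d=np.linalg.solve(K,[u,v,1.]); p=d[:2]/d[2]; s=p.copy()
    for _ in range(20): s=p/(1+c['k1']*(s@s))
    R=V[:3,:3]; o=-R.T@V[:3,3]; return o,R.T@np.array([s[0],-s[1],-1.])
def onz(n,u,v,z,cm=None):
    o,d=ray(n,u,v,cm); return o+d*(z-o[2])/d[2]
def proj(n,P,cm=None):
    c=cm or eyes.camera_model(n); V=np.array(c['view']); p=V[:3,:3]@np.array(P,float)+V[:3,3]
    s=np.array([p[0],-p[1]])/-p[2]; s=s*(1+c['k1']*(s@s)); return (np.array(c['mtx'])@[s[0],s[1],1])[:2]
E
python3 - <<'E'
from h import *
snap('top','top0.png'); snap('side','side0.png')
s=readout.observe(); print(s['time_s'],s['position'],s['tool_rot'],s['grip_width'])
for n in('top','side'):
    c=eyes.camera_model(n);V=np.array(c['view']);print(n,-V[:3,:3].T@V[:3,3],c['mtx'],c['k1'])
E
```

```text
0.1 [0.22704427 0.50069963 0.24777577] [[-9.10715050e-01  4.13034534e-01 -7.55940464e-04]
 [ 4.13035144e-01  9.10714497e-01 -1.03674388e-03]
 [ 2.60234913e-04 -1.25640824e-03 -9.99999177e-01]] 0.08546429852645744
top [ 0.29414575 -0.01842817  1.4031116 ] [[545.61697144   0.         325.2246257 ]
 [  0.         545.61697144 234.4164684 ]
 [  0.           0.           1.        ]] -0.01973742749707085
side [-0.20101115  0.9480008   0.98755844] [[619.10896121   0.         321.86874277]
 [  0.         619.10896121 234.76192525]
 [  0.           0.           1.        ]] -0.15448250328406735
```

View pics/top0.png

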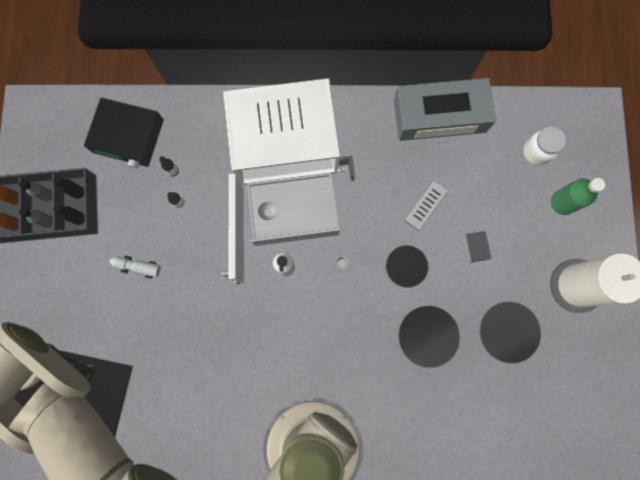

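View pics/side0.png

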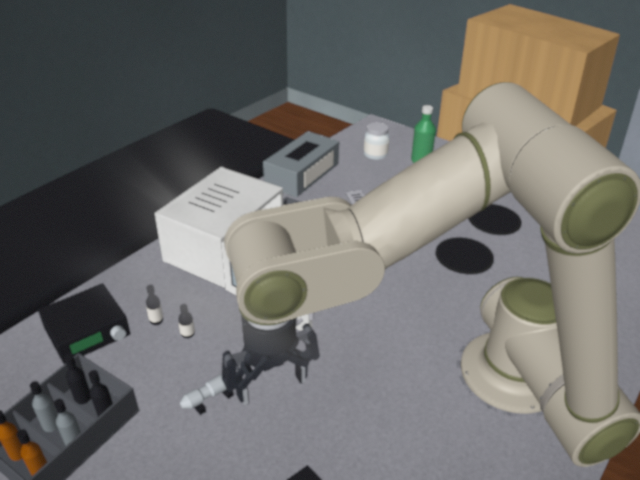

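Top view: steriliser is at top centre, door edge-on at (233,228), bottle (283,264), dish (268,211), cassette (427,205), inkcup (342,262), smallest mat (407,266), and the tin-like grey block at (479,246). The side view is largely hidden by the arm. I'll crop for accuracy.

```bash
python3 - <<'E'
from h import *
im=cv2.imread('pics/top0.png'); c=im[140:300,215:455]
cv2.imwrite('pics/crop0.png',cv2.resize(c,None,fx=3.3,fy=3.3,interpolation=cv2.INTER_CUBIC))
g=cv2.cvtColor(im,cv2.COLOR_BGR2GRAY)
m=(g<50).astype(np.uint8); m[:240]=0
n,l,st,ce=cv2.connectedComponentsWithStats(m)
for i in range(1,n):
    if st[i,4]>300: print(st[i],ce[i],onz('top',*ce[i],0.003))
roi=g[175:235,395:455]; m=(roi>150).astype(np.uint8); m=cv2.morphologyEx(m,cv2.MORPH_CLOSE,np.ones((5,5)))
cs,_=cv2.findContours(m,0,2); k=max(cs,key=cv2.contourArea); r=cv2.minAreaRect(k);b=cv2.boxPoints(r)+[395,175];print(r)
P=np.array([onz('top',*p,.026) for p in b]);print(P.round(3),P.mean(0))
for nm,u,v,z in [('cabFL',232,167,.15),('cabFR',340,158,.15),('cabBL',224,91,.15),('cabBR',331,80,.15),('bottle',283,264,.15),('dish',268,211,.05),('cup',342,262,.035),('doorhinge',232,174,.147),('doorfree',232,283,.147)]: print(nm,onz('top',u,v,z).round(3))
E
```

```text
[  7 324  41  28 387] [ 30.09302326 337.59173127] [0.26526808 0.71738324 0.003     ]
[  51  346   80   90 2444] [102.7287234  385.51677578] [0.14855536 0.52525477 0.003     ]
[132 465  36  15 313] [148.00958466 472.55910543] [-0.056816    0.40188158  0.003     ]
((35.54878616333008, 30.939029693603516), (27.95510482788086, 55.75403594970703), 38.65980529785156)
[[ 0.568 -0.227  0.026]
 [ 0.684 -0.321  0.026]
 [ 0.638 -0.376  0.026]
 [ 0.523 -0.282  0.026]] [ 0.60324475 -0.30129169  0.026     ]
cabFL [0.669 0.194 0.15 ]
cabFR [ 0.692 -0.063  0.15 ]
cabBL [0.861 0.22  0.15 ]
cabBR [ 0.89  -0.041  0.15 ]
bottle [0.437 0.07  0.15 ]
dish [0.583 0.117 0.05 ]
cup [ 0.455 -0.071  0.035]
doorhinge [0.652 0.194 0.147]
doorfree [0.393 0.187 0.147]
```

View pics/crop0.png

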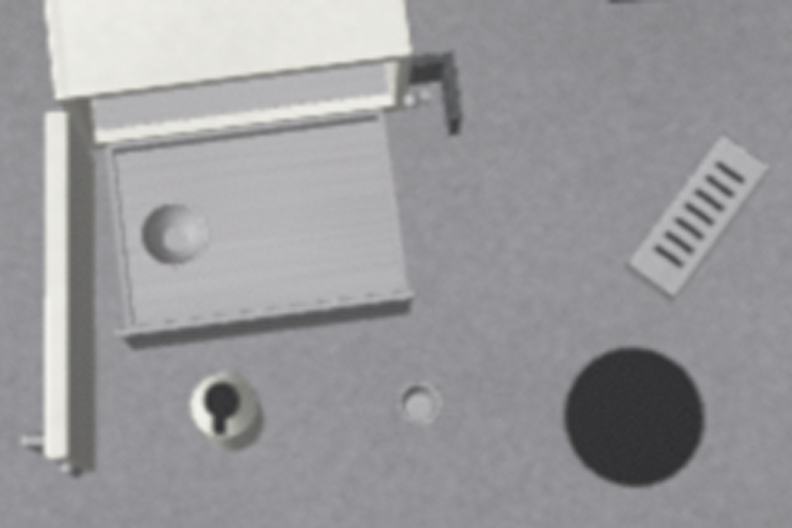

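Crop (scale 3.3, offset 215,140): cassette corners are (730,135),(767,167),(672,298),(628,265), mat centre is (634,417), and the bottle's pump is (222,396). Tray front bead runs (125,332)–(411,297).

```bash
python3 - <<'E'
from h import *
f=lambda u,v,z:onz('top',215+u/3.3,140+v/3.3,z)
C=np.array([f(*p,.026) for p in [(730,135),(767,167),(672,298),(628,265)]]);print('cas',C.mean(0).round(4),[np.linalg.norm(C[i]-C[i-1]).round(3) for i in range(4)])
d=(C[0]+C[1]-C[2]-C[3]);print('cas long yaw',np.degrees(np.arctan2(d[1],d[0])))
print('mat',f(634,417,.003))
print('bottle pump',f(221,396,.15),'body',f(225,407,.108))
a,b=f(125,332,.107),f(411,297,.107);print('bead',a,b,(a+b)/2,np.linalg.norm(a-b),'yaw',np.degrees(np.arctan2((a-b)[1],(a-b)[0]))-90)
a,b=f(56,98,.15),f(411,53,.15);print('cabfront',a,b,np.linalg.norm(a-b),'yaw',np.degrees(np.arctan2((a-b)[1],(a-b)[0]))-90)
print('dish rim',f(175,234,.056),'cup',f(421,403,.035))
h,e=f(56,112,.147),f(56,458,.147);print('door',h,e,np.linalg.norm(h-e))
print('handle',f(25,440,.1))
E
```

```text
cas [ 0.6042 -0.2918  0.026 ] [np.float64(0.134), np.float64(0.038), np.float64(0.131), np.float64(0.043)]
cas long yaw -37.548761501406986
mat [ 0.44811749 -0.2400374   0.003     ]
bottle pump [0.44628415 0.07238178 0.15      ] body [0.44338771 0.0724244  0.108     ]
bead [0.49827561 0.14604691 0.107     ] [ 0.52459345 -0.06236255  0.107     ] [0.51143453 0.04184218 0.107     ] 0.21006459193991034 yaw 7.197186686025276
cabfront [0.66195981 0.19422026 0.15      ] [ 0.69636229 -0.06156705  0.15      ] 0.25809044306766954 yaw 7.660109077674278
dish rim [0.58217509 0.1160729  0.056     ] cup [ 0.45512347 -0.072153    0.035     ]
door [0.65239072 0.19441525 0.147     ] [0.40290486 0.18707945 0.147     ] 0.24959368486844025
handle [0.41998582 0.21761491 0.1       ]
```

Emit:
arm_command --rows "0 -31.2 -25 0 0 0 0;0 -31.2 -25 0 0 0 0;0 -31.2 -25 0 0 0 0;0 -31.2 -25 0 0 0 0;0 -31.2 -25 0 0 0 0"

```text
time_s: 0.52
position: [0.3178, 0.3209, 0.2481]
tool_rot: [[-0.911, 0.412, -0.0], [0.412, 0.911, -0.0], [0.0, -0.0, -1.0]]
ft_force: [1.6, 0.4, 0.6]
grip_width: 0.0856
```

Emit:
arm_command --rows "0 -31.2 -25 0 0 0 0;0 -31.2 -25 0 0 0 0;0 -31.2 -25 0 0 0 0;0 -31.2 -25 0 0 0 0;0 -31.2 -25 0 0 0 0"

```text
time_s: 0.93
position: [0.4083, 0.1424, 0.2483]
tool_rot: [[-0.911, 0.413, -0.0], [0.413, 0.911, 0.0], [0.0, -0.0, -1.0]]
ft_force: [0.8, 1.2, 0.5]
grip_width: 0.0854
```

Emit:
arm_command --rows "0 -31.2 -25 0 0 0 0;0 -31.2 -25 0 0 0 0;0 0 0 0 0 0 -6.2;0 0 0 0 0 0 -6.2;0 0 0 0 0 0 -6.2"

```text
time_s: 1.35
position: [0.4443, 0.0722, 0.2479]
tool_rot: [[-0.995, 0.098, -0.001], [0.098, 0.995, 0.0], [0.001, 0.0, -1.0]]
ft_force: [0.3, 0.7, 0.2]
grip_width: 0.0858
```

Emit:
arm_command --rows "0 0 0 0 0 0 -6.2;0 0 0 0 0 0 0;0 0 0 0 0 0 0"

```text
time_s: 1.6
position: [0.4441, 0.073, 0.2482]
tool_rot: [[-1.0, -0.004, -0.0], [-0.004, 1.0, 0.0], [0.0, 0.0, -1.0]]
ft_force: [-0.5, -1.1, 0.7]
grip_width: 0.0853
```

```bash
python3 - <<'E'
from h import *
s=readout.observe(); print(s['time_s'],s['position'],s['tool_rot'].round(3) if hasattr(s['tool_rot'],'round') else s['tool_rot'],s['q'])
import json
c=eyes.camera_model('wrist'); snap('wrist','w0.png'); np.save('w0.npy',c,allow_pickle=True)
print(np.array(c['view']).round(3).tolist())
for nm,P in [('bottle top',(.444,.0725,.15)),('body',(.444,.0725,.108)),('cup',(.455,-.072,.035))]: print(nm,proj('wrist',P,c))
snap('side','side1.png')
E
```

```text
1.6 [0.44409907 0.07301649 0.24815338] [[-1.    -0.004 -0.   ]
 [-0.004  1.     0.   ]
 [ 0.     0.    -1.   ]] [-5.79642897e+00  1.17603151e+01  8.91036984e+01 -1.30326633e-03
  7.91636012e+01 -9.60127369e+01]
[[-0.004, 1.0, -0.001, -0.071], [-0.95, -0.004, -0.312, 0.462], [-0.312, 0.0, 0.95, -0.242], [0.0, 0.0, 0.0, 1.0]]
bottle top [322.79841203 249.46031604]
body [322.94579232 228.04049297]
cup [152.25558917 214.87574787]
```

View pics/w0.png

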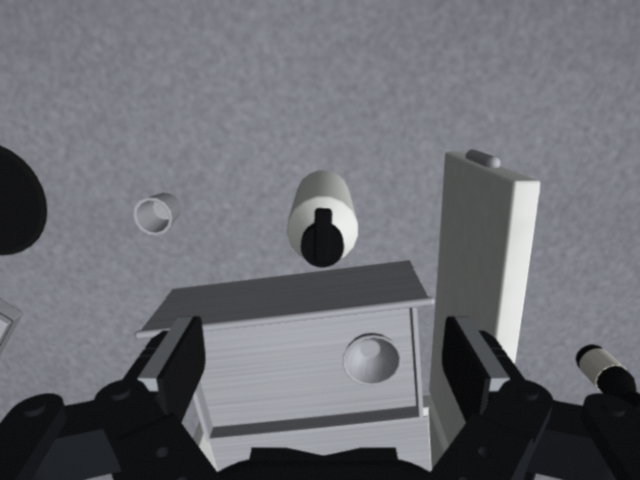

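Wrist view: pump head at (322,245), shoulder centre about (322,228), and cup rim at (153,216), all within a few px of the predictions. Descending to grasp.

Emit:
arm_command --rows "0 0 0 37 0 0 0;0 0 0 37 0 0 0;0 0 0 37 0 0 0;0 0 0 37 0 0 0;0 0 0 0 0 0 0" --squeeze 35

```text
time_s: 2.12
position: [0.4422, 0.0732, 0.0962]
tool_rot: [[-1.0, -0.005, -0.008], [-0.005, 1.0, 0.001], [0.008, 0.001, -1.0]]
ft_force: [-0.9, -0.0, -1.1]
grip_width: 0.0853
```

Emit:
arm_command --rows "0.6 0 0 0 0 0 0;0.6 0 0 0 0 0 0;0.6 0 0 0 0 0 0;0.6 0 0 0 0 0 0;0.6 0 0 0 0 0 0"

```text
time_s: 2.53
position: [0.4452, 0.0729, 0.1023]
tool_rot: [[-1.0, -0.007, 0.004], [-0.007, 1.0, -0.0], [-0.004, -0.0, -1.0]]
ft_force: [-0.3, -1.3, 7.0]
grip_width: 0.0467
```

Emit:
arm_command --rows "0.6 0 0 0 0 0 0;0.6 0 0 0 0 0 0;0.6 0 0 0 0 0 0"

```text
time_s: 2.78
position: [0.4452, 0.0729, 0.1023]
tool_rot: [[-1.0, -0.007, 0.004], [-0.007, 1.0, -0.0], [-0.004, -0.0, -1.0]]
ft_force: [-0.1, 0.0, 5.6]
grip_width: 0.0466
```

Emit:
arm_command --rows "0.6 0 0 -12 0 0 0;0.6 0 0 -20 0 0 0;0.6 0 0 -20 0 0 0;0.6 0 0 -8 0 0 0;0.6 0 -10 0 0 0 0" --squeeze 45

```text
time_s: 3.2
position: [0.445, 0.0636, 0.1625]
tool_rot: [[-1.0, -0.008, 0.005], [-0.008, 1.0, -0.0], [-0.005, -0.0, -1.0]]
ft_force: [-0.0, 0.6, -2.0]
grip_width: 0.0461
```

Emit:
arm_command --rows "0.6 0 -25 0 0 0 0;0.6 0 -30 0 0 0 0;0.6 0 -30 0 0 0 0;0.6 0 -30 0 0 0 0;0.6 0 -30 0 0 0 0"

```text
time_s: 3.62
position: [0.4445, -0.0838, 0.1596]
tool_rot: [[-1.0, -0.007, -0.001], [-0.007, 1.0, 0.0], [0.001, 0.0, -1.0]]
ft_force: [0.2, -0.7, -2.4]
grip_width: 0.0466
```

Emit:
arm_command --rows "0.6 0 -30 0 0 0 0;0.6 0 -30 0 0 0 0;0.6 0 -30 0 0 0 0;0.6 0 -30 0 0 0 0;0.6 0 -25 0 0 0 0"

```text
time_s: 4.03
position: [0.4454, -0.2294, 0.1594]
tool_rot: [[-1.0, -0.006, -0.001], [-0.006, 1.0, 0.0], [0.001, 0.0, -1.0]]
ft_force: [0.3, 0.1, -1.5]
grip_width: 0.0467
```

Emit:
arm_command --rows "0.6 0 -13 0 0 0 0;0.6 0 0 0 0 0 0;0.6 0 0 0 0 0 0;0.6 0 0 0 0 0 0"

```text
time_s: 4.37
position: [0.4461, -0.2389, 0.1599]
tool_rot: [[-1.0, -0.008, -0.001], [-0.008, 1.0, 0.001], [0.001, 0.001, -1.0]]
ft_force: [0.2, 1.1, -2.0]
grip_width: 0.0465
```

```bash
python3 - <<'E'
from h import *
c=eyes.camera_model('wrist'); w=snap('wrist','w1.png'); s=snap('side','s1.png')
o=np.hstack([s[60:380,200:600],cv2.resize(w,(400,300))[:300] if 0 else np.pad(cv2.resize(w,(400,300)),((0,20),(0,0),(0,0)))])
cv2.imwrite('pics/c1.png',o[:,:,::-1]); q=readout.observe(); print(q['position'],q['q'])
print(proj('wrist',(.448,-.240,.003),c)*.625)
E
```

```text
[ 0.44635046 -0.23879973  0.16024042] [-4.15716316e+01  2.24360281e+01  8.93429722e+01  6.67240601e-03
  6.82558202e+01 -1.32053401e+02]
[201.23191459 139.98776416]
```

View pics/c1.png

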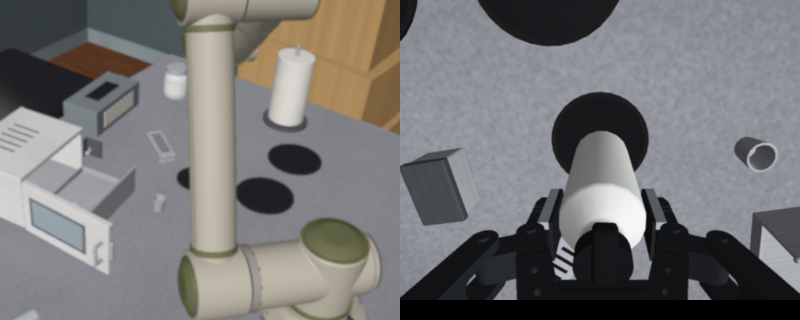

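The bottle hangs upright over the smallest mat: mat centre is about (600,135) in the composite, against (601,140) predicted. Lowering.

Emit:
arm_command --rows "0.6 -1 0 20 0 0 0;0.6 0 0 20 0 0 0;0.6 0 0 9 0 0 0;0.6 0 0 3 0 0 0;0.6 0 0 0 0 0 0"

```text
time_s: 4.88
position: [0.4474, -0.2395, 0.1081]
tool_rot: [[-1.0, -0.008, -0.001], [-0.008, 1.0, 0.001], [0.001, 0.001, -1.0]]
ft_force: [0.2, 0.3, -1.9]
grip_width: 0.0465
```

Emit:
arm_command --rows "0.6 0 0 2 0 0 0;0.6 0 0 1 0 0 0;0.6 0 0 0 0 0 0"

```text
time_s: 5.13
position: [0.4476, -0.2401, 0.1058]
tool_rot: [[-1.0, -0.007, 0.001], [-0.007, 1.0, -0.001], [-0.001, -0.001, -1.0]]
ft_force: [-0.7, -0.4, -1.4]
grip_width: 0.0466
```

Emit:
arm_command --rows "0.6 0 0 1 0 0 0;0.6 0 0 1 0 0 0;0.6 0 0 0 0 0 0"

```text
time_s: 5.38
position: [0.4481, -0.2403, 0.1053]
tool_rot: [[-1.0, -0.007, 0.003], [-0.007, 1.0, -0.002], [-0.003, -0.002, -1.0]]
ft_force: [-3.4, 2.5, 15.3]
grip_width: 0.0463
```

Emit:
arm_command --rows "0.4 0 0 0 0 0 0;0.2 0 0 0 0 0 0;0 0 0 0 0 0 0;0 0 0 0 0 0 0;0 0 0 0 0 0 0"

```text
time_s: 5.8
position: [0.4474, -0.24, 0.1033]
tool_rot: [[-1.0, -0.007, -0.0], [-0.007, 1.0, 0.0], [0.0, 0.0, -1.0]]
ft_force: [0.2, -0.6, 0.1]
grip_width: 0.0853
```

Emit:
arm_command --rows "0 0 0 -10 0 0 0;0 0 0 -30 0 0 0;0 0 0 -35 0 0 0;0 0 0 -35 0 0 0;0 0 0 -20 0 0 0"

```text
time_s: 6.22
position: [0.4479, -0.2403, 0.2369]
tool_rot: [[-1.0, -0.007, 0.003], [-0.007, 1.0, -0.003], [-0.003, -0.003, -1.0]]
ft_force: [0.0, -0.7, -0.6]
grip_width: 0.0855
```

```bash
python3 - <<'E'
from h import *
s=readout.observe();print(s['position'],np.array(s['tool_rot']).round(3).tolist())
R=np.array(s['tool_rot']); d=R.T@(np.array([.604,-.296,.235])-s['position']); print(d*1000)
c=eyes.camera_model('wrist'); snap('wrist','w2.png'); 
for P in [(.448,-.240,.15),(.448,-.240,.11),(.604,-.296,.026)]: print(proj('wrist',P,c))
E
```

```text
[ 0.44793133 -0.24034396  0.23690819] [[-1.0, -0.007, 0.003], [-0.007, 1.0, -0.003], [-0.003, -0.003, -1.0]]
[-155.65890423  -56.76514303    2.58654027]
[324.84452892 256.20277425]
[324.88890208 233.64165891]
[264.512449   362.70381595]
```

View pics/w2.png

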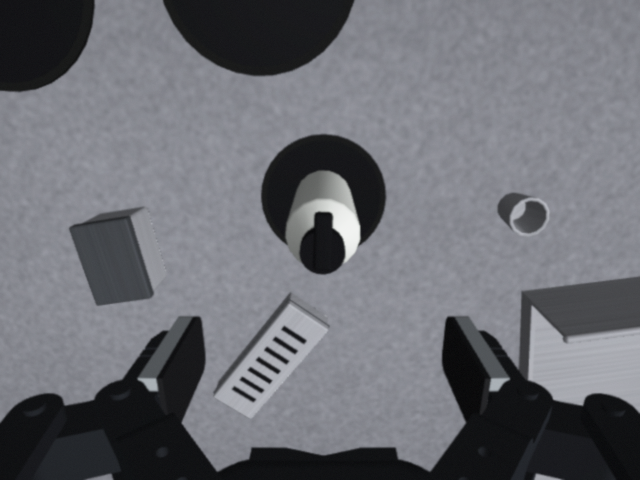

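The bottle stands upright on the mat at (323,235). Cassette top corners are (291,300),(329,325),(253,417),(215,393).

```bash
python3 - <<'E'
from h import *
c=eyes.camera_model('wrist')
C=np.array([onz('wrist',*p,.026,c) for p in [(291,300),(329,325),(253,417),(215,393)]])
print(C.round(3).tolist(),C.mean(0),[np.linalg.norm(C[i]-C[i-1]).round(4) for i in range(4)])
d=C[0]+C[1]-C[2]-C[3]; print(np.degrees(np.arctan2(d[1],d[0])))
s=readout.observe();R=np.array(s['tool_rot']);print(R.T@(C.mean(0)-s['position'])*1000, np.degrees(np.arctan2(R[1,1],R[0,1])))
E
```

```text
[[0.541, -0.271, 0.026], [0.566, -0.237, 0.026], [0.674, -0.312, 0.026], [0.645, -0.349, 0.026]] [ 0.6061798  -0.29222824  0.026     ] [np.float64(0.1296), np.float64(0.0428), np.float64(0.1316), np.float64(0.0464)]
144.0747874746899
[-155.59021068  -51.03993908  214.90191601] 90.41512638195637
```

Emit:
arm_command --rows "0 -31 -10.2 0 0 0 0;0 -31 -10.2 0 0 0 0;0 -31 -10.2 0 0 0 0;0 -31 -10.2 0 0 0 0;0 -31 -10.2 0 0 0 0"

```text
time_s: 6.68
position: [0.6041, -0.2901, 0.2327]
tool_rot: [[-1.0, -0.007, -0.001], [-0.007, 1.0, 0.0], [0.001, 0.0, -1.0]]
ft_force: [0.4, -0.4, 0.6]
grip_width: 0.0853
```

Emit:
arm_command --rows "0 0 0 0 0 0 6.2;0 0 0 0 0 0 6.2;0 0 0 0 0 0 6.2;0 0 0 0 0 0 6.2;0 0 0 0 0 0 6.2"

```text
time_s: 7.1
position: [0.6028, -0.2899, 0.2325]
tool_rot: [[-0.858, 0.514, -0.001], [0.514, 0.858, 0.001], [0.001, 0.0, -1.0]]
ft_force: [-0.3, -0.3, -0.3]
grip_width: 0.0852
```

Emit:
arm_command --rows "0 0 0 0 0 0 6;0 0 0 40 0 0 0;0 0 0 40 0 0 0;0 0 0 0 0 0 0;0 0 0 0 0 0 0"

```text
time_s: 7.52
position: [0.6022, -0.2895, 0.1519]
tool_rot: [[-0.803, 0.596, -0.004], [0.596, 0.803, 0.003], [0.005, -0.0, -1.0]]
ft_force: [0.3, 0.0, 0.5]
grip_width: 0.0857
```

```bash
python3 - <<'E'
from h import *
s=readout.observe();R=np.array(s['tool_rot']);print(s['position'],R.round(3).tolist(),s['q'])
print(R.T@(np.array([.605,-.292,.018])-s['position'])*1000, np.degrees(np.arctan2(R[1,1],R[0,1])))
c=eyes.camera_model('wrist'); snap('wrist','w3.png')
for P in [(.605,-.292,.026)]: print(proj('wrist',P,c))
im=cv2.imread('pics/w3.png',0); m=(im>150).astype(np.uint8);n,l,st,ce=cv2.connectedComponentsWithStats(m)
for i in range(1,n):
  if st[i,4]>300: print(st[i],ce[i])
E
```

```text
[ 0.60224625 -0.28954523  0.15194631] [[-0.803, 0.596, -0.004], [0.596, 0.803, 0.003], [0.005, -0.0, -1.0]] [-3.58036744e+01  3.79936277e+01  6.17587108e+01 -2.15132447e-03
  8.05058843e+01 -8.92060771e+01]
[ -4.27784843  -0.31573516 133.92843003] 53.402775105399726
[323.78116666 240.41684093]
[ 289  139   74  192 9799] [325.78314114 230.10419431]
```

View pics/w3.png

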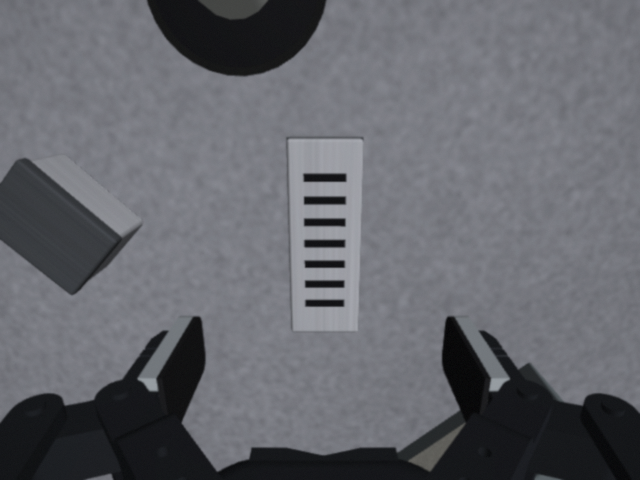

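The cassette is aligned in the wrist view, top centre (325,242) against (324,240) predicted. Grasping.

Emit:
arm_command --rows "0 -3 0 35 0 0 0;0 0 0 35 0 0 0;0 0 0 35 0 0 0;0 0 0 22 0 0 0;0 0 0 0 0 0 0" --squeeze 60

```text
time_s: 7.98
position: [0.6046, -0.2913, 0.0242]
tool_rot: [[-0.803, 0.596, -0.003], [0.596, 0.803, 0.002], [0.004, -0.0, -1.0]]
ft_force: [-1.5, 0.1, -0.3]
grip_width: 0.0855
```

Emit:
arm_command --rows "0.6 0 0 0 0 0 0;0.6 0 0 0 0 0 0;0.6 0 0 0 0 0 0;0.6 0 0 0 0 0 0;0.6 0 0 0 0 0 0"

```text
time_s: 8.4
position: [0.6065, -0.2924, 0.0296]
tool_rot: [[-0.803, 0.596, 0.005], [0.596, 0.803, -0.003], [-0.006, 0.0, -1.0]]
ft_force: [0.1, 0.7, 7.8]
grip_width: 0.0446
```

Emit:
arm_command --rows "0.6 0 0 0 0 0 0;0.6 0 0 0 0 0 0;0.6 0 0 -15 0 0 0;0.6 0 0 -35 0 0 0;0.6 0 0 -35 0 0 0"

```text
time_s: 8.82
position: [0.6047, -0.2914, 0.1124]
tool_rot: [[-0.803, 0.596, -0.002], [0.596, 0.803, 0.001], [0.002, -0.0, -1.0]]
ft_force: [1.0, -1.7, -1.0]
grip_width: 0.0445
```

Emit:
arm_command --rows "0.6 0 0 -35 0 0 0;0.6 0 0 -35 0 0 0;0.6 0 0 -30 0 0 0;0.6 0 0 0 0 0 0"

```text
time_s: 9.15
position: [0.6067, -0.2926, 0.2202]
tool_rot: [[-0.803, 0.596, 0.011], [0.596, 0.803, -0.008], [-0.014, 0.0, -1.0]]
ft_force: [1.3, 0.3, -1.0]
grip_width: 0.0443
```

```bash
python3 - <<'E'
from h import *
Y=np.radians(7.4);X=np.array([np.cos(Y),np.sin(Y),0]);Yv=np.array([-np.sin(Y),np.cos(Y),0])
T=np.array([.5885,.052,0]); t=T-.038*Yv; t[2]=.2
s=readout.observe();R=np.array(s['tool_rot']);print(s['position'],s['grip_width'],t,R.T@(t-s['position'])*1000,np.degrees(np.arctan2(R[1,1],R[0,1])))
E
```

```text
[ 0.60670062 -0.29260503  0.2201513 ] 0.044344801605403966 [0.59339423 0.0143165  0.2       ] [193.87735992 238.51376349  17.51323838] 53.41452233255686
```

Emit:
arm_command --rows "0.6 12 15 0 0 0 0;0.6 22 27 0 0 0 0;0.6 22 27 0 0 0 0;0.6 22 27 0 0 0 0;0.6 22 27 0 0 0 0"

```text
time_s: 9.57
position: [0.5976, -0.1317, 0.2116]
tool_rot: [[-0.803, 0.596, 0.0], [0.596, 0.803, -0.0], [-0.0, 0.0, -1.0]]
ft_force: [0.5, 0.3, -3.0]
grip_width: 0.0442
```

Emit:
arm_command --rows "0.6 22 27 0 0 0 0;0.6 22 27 0 0 0 0;0.6 22 27 0 0 0 0;0.6 18 22 0 0 0 0;0.6 10 12.5 0 0 0 0"

```text
time_s: 9.98
position: [0.5908, 0.0187, 0.2118]
tool_rot: [[-0.804, 0.594, 0.0], [0.594, 0.804, 0.001], [0.0, 0.001, -1.0]]
ft_force: [-0.1, -1.0, -2.4]
grip_width: 0.0444
```

Emit:
arm_command --rows "0.6 0 0 0 0 0 -6.3;0.6 0 0 0 0 0 -6.3;0.6 0 0 0 0 0 -6.3;0.6 0 0 0 0 0 -6.3;0.6 0 0 0 0 0 -6.3"

```text
time_s: 10.4
position: [0.5913, 0.0156, 0.2116]
tool_rot: [[-0.997, 0.083, 0.0], [0.083, 0.997, -0.0], [-0.0, -0.0, -1.0]]
ft_force: [0.5, -0.2, -4.1]
grip_width: 0.0442
```

Emit:
arm_command --rows "0.6 0 0 0 0 0 -6.3;0.6 0 0 0 0 0 -6.3;0.6 0 0 20 0 0 0;0.6 0 0 0 0 0 0;0.6 0 0 0 0 0 0"

```text
time_s: 10.82
position: [0.5911, 0.0156, 0.191]
tool_rot: [[-0.992, -0.13, -0.002], [-0.13, 0.992, 0.0], [0.002, 0.001, -1.0]]
ft_force: [0.9, -0.0, -2.0]
grip_width: 0.0442
```

```bash
python3 - <<'E'
from h import *
s=readout.observe();R=np.array(s['tool_rot']);print(s['position'],s['q'],R.round(3).tolist(),np.degrees(np.arctan2(R[1,1],R[0,1])))
c=eyes.camera_model('wrist'); w=snap('wrist','w4.png'); t=snap('top','t4.png')
a=cv2.resize(t[140:300,215:375],(480,480),interpolation=cv2.INTER_CUBIC)
cv2.imwrite('pics/c4.png',np.hstack([a,np.pad(cv2.resize(w,(320,240)),((0,240),(0,0),(0,0)))])[:,:,::-1])
Y=np.radians(7.4);X=np.array([np.cos(Y),np.sin(Y),0]);Yv=np.array([-np.sin(Y),np.cos(Y),0])
T=np.array([.5885,.052,0])
for x,y,z in [(-.078,.106,.107),(-.078,-.106,.107),(.078,.106,.048),(.078,-.106,.048)]: print(proj('wrist',T+x*X+y*Yv+[0,0,z],c)/2+[480,0])
E
```

```text
[0.59106649 0.01558117 0.1910284 ] [-9.95231009e+00  2.85282704e+01  7.28986715e+01 -5.14146398e-05
  7.86864386e+01 -1.07419011e+02] [[-0.992, -0.13, -0.002], [-0.13, 0.992, 0.0], [0.002, 0.001, -1.0]] 97.46667919502156
[785.47432469  57.74930309]
[570.29539668  56.30789617]
[737.85924442 165.68439086]
[594.34127975 165.92779576]
```

View pics/c4.png

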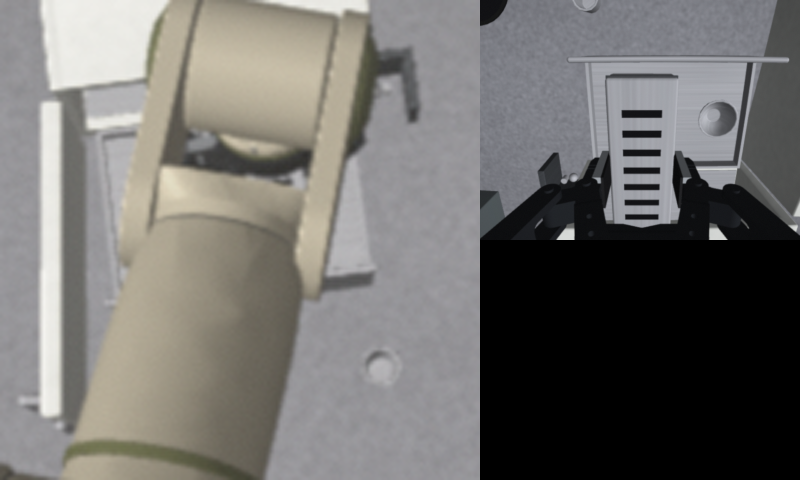

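The wrist view shows the cassette square to the tray, clear of the dish (717,118) and inside the front bead (row 59, predicted 57). Shifting +3 mm and lowering.

Emit:
arm_command --rows "0.6 -3 0 30 0 0 0;0.6 0 0 35 0 0 0;0.6 0 0 35 0 0 0;0.6 0 0 15 0 0 0;0.6 0 0 5 0 0 0"

```text
time_s: 11.33
position: [0.5937, 0.016, 0.0691]
tool_rot: [[-0.991, -0.13, -0.004], [-0.13, 0.991, 0.001], [0.004, 0.001, -1.0]]
ft_force: [-0.6, 0.2, -2.1]
grip_width: 0.0448
```

Emit:
arm_command --rows "0.6 0 0 3 0 0 0;0.6 0 0 2 0 0 0;0.6 0 0 0 0 0 0;0.6 0 0 0 0 0 0"

```text
time_s: 11.67
position: [0.5953, 0.0158, 0.0677]
tool_rot: [[-0.991, -0.131, 0.002], [-0.131, 0.991, -0.0], [-0.002, -0.001, -1.0]]
ft_force: [0.4, -0.5, -2.5]
grip_width: 0.0445
```

Emit:
arm_command --rows "0.6 0 0 2 0 0 0;0.6 0 0 2 0 0 0;0.6 0 0 0 0 0 0"

```text
time_s: 11.92
position: [0.5945, 0.0159, 0.0623]
tool_rot: [[-0.991, -0.131, -0.0], [-0.131, 0.991, 0.0], [0.0, 0.0, -1.0]]
ft_force: [-1.0, -0.4, -2.5]
grip_width: 0.0443
```

Emit:
arm_command --rows "0.6 0 0 2 0 0 0;0.6 0 0 1 0 0 0;0.6 0 0 0 0 0 0"

```text
time_s: 12.17
position: [0.5959, 0.016, 0.0615]
tool_rot: [[-0.991, -0.131, 0.005], [-0.131, 0.991, -0.0], [-0.005, -0.001, -1.0]]
ft_force: [0.1, 1.6, 12.8]
grip_width: 0.0442
```

Emit:
arm_command --rows "0.4 0 0 0 0 0 0;0.2 0 0 0 0 0 0;0 0 0 0 0 0 0;0 0 0 0 0 0 0;0 0 0 0 0 0 0"

```text
time_s: 12.58
position: [0.5946, 0.0158, 0.0592]
tool_rot: [[-0.991, -0.131, -0.0], [-0.131, 0.991, 0.0], [0.0, 0.0, -1.0]]
ft_force: [0.7, 0.9, 0.1]
grip_width: 0.0856
```

Emit:
arm_command --rows "0 0 0 -15 0 0 0;0 0 0 -35 0 0 0;0 0 0 -35 0 0 0;0 0 0 -35 0 0 0;0 0 0 -20 0 0 0"

```text
time_s: 13.0
position: [0.5953, 0.0158, 0.2033]
tool_rot: [[-0.991, -0.131, 0.005], [-0.131, 0.991, -0.001], [-0.005, -0.001, -1.0]]
ft_force: [0.3, 0.7, 0.6]
grip_width: 0.0855
```

Emit:
arm_command --rows "1 30 0 -20 0 0 0;1 38 0 0 0 0 0;1 38 0 0 0 0 0;1 0 0 0 0 0 0;1 0 0 0 0 0 0"

```text
time_s: 13.42
position: [0.4881, 0.002, 0.2197]
tool_rot: [[-0.992, -0.13, 0.0], [-0.13, 0.992, -0.0], [-0.0, -0.0, -1.0]]
ft_force: [0.8, -0.6, 0.1]
grip_width: 0.0254
```

```bash
python3 - <<'E'
from h import *
s=readout.observe();R=np.array(s['tool_rot']);print(s['position'],s['grip_width'],s['q'],R.round(3).tolist())
c=eyes.camera_model('wrist'); np.save('c5.npy',c,allow_pickle=True); w=snap('wrist','w5.png')
E
```

```text
[0.48814299 0.00201283 0.21972998] 0.02540366341451903 [-1.36914720e+01  1.70500717e+01  8.66882307e+01 -1.00038727e-03
  7.62589765e+01 -1.11152387e+02] [[-0.992, -0.13, 0.0], [-0.13, 0.992, -0.0], [-0.0, -0.0, -1.0]]
```

View pics/w5.png

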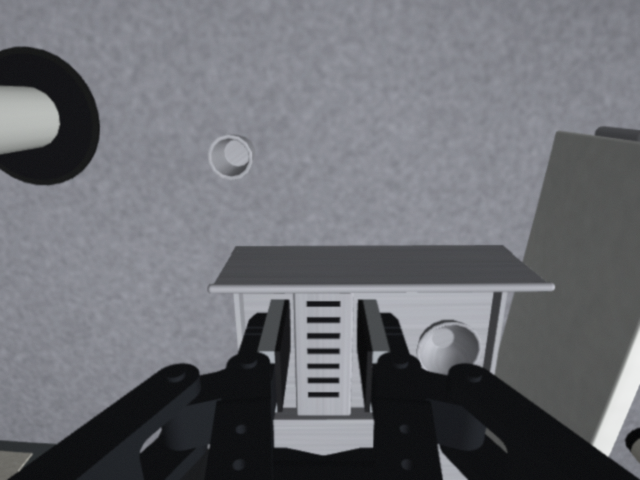

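Wrist view: the cassette lies in the tray at (323,350), the dish stands beside it at (448,348), and the inkcup (231,157) and bottle (25,118) look undisturbed. Closing the fingers and going down in front of the tray wall.

Emit:
arm_command --rows "1 15 18 0 0 0 0;1 0 18 0 0 0 0;1 0 0 40 0 0 0;1 0 0 40 0 0 0;1 0 0 33 0 0 0"

```text
time_s: 13.88
position: [0.4708, 0.0361, 0.1044]
tool_rot: [[-0.991, -0.131, 0.001], [-0.131, 0.991, -0.0], [-0.001, -0.0, -1.0]]
ft_force: [1.5, -0.2, 0.3]
grip_width: -0.0002
```

Emit:
arm_command --rows "1 0 0 0 0 0 0;1 -8 0 0 0 0 0;1 -8 0 0 0 0 0;1 -5 0 0 0 0 0;1 -5 0 0 0 0 0"

```text
time_s: 14.3
position: [0.4977, 0.0391, 0.108]
tool_rot: [[-0.991, -0.131, 0.004], [-0.131, 0.991, -0.001], [-0.004, -0.001, -1.0]]
ft_force: [0.4, 0.4, -0.4]
grip_width: 0.0003
```

Emit:
arm_command --rows "1 -5 0 0 0 0 0;1 -5 0 0 0 0 0;1 -8 0 0 0 0 0;1 -8 0 0 0 0 0;1 -8 0 0 0 0 0"

```text
time_s: 14.72
position: [0.5301, 0.0437, 0.1065]
tool_rot: [[-0.991, -0.131, -0.0], [-0.131, 0.991, 0.0], [0.0, 0.0, -1.0]]
ft_force: [-1.9, -0.6, 2.6]
grip_width: -0.0001
```

Emit:
arm_command --rows "1 -10 0 0 0 0 0;1 -10 0 0 0 0 0;1 -10 0 0 0 0 0;1 -10 0 0 0 0 0;1 -10 0 0 0 0 0"

```text
time_s: 15.13
position: [0.5798, 0.0504, 0.1063]
tool_rot: [[-0.991, -0.131, -0.0], [-0.131, 0.991, 0.0], [0.0, 0.0, -1.0]]
ft_force: [-2.6, 0.2, 1.9]
grip_width: -0.0001
```

Emit:
arm_command --rows "1 -10 0 0 0 0 0;1 -10 0 0 0 0 0;1 -10 0 0 0 0 0;1 -10 0 0 0 0 0;1 -10 0 0 0 0 0"

```text
time_s: 15.55
position: [0.6293, 0.057, 0.1062]
tool_rot: [[-0.991, -0.131, -0.0], [-0.131, 0.991, 0.0], [0.0, 0.0, -1.0]]
ft_force: [-2.6, 1.1, 2.6]
grip_width: -0.0001
```

Emit:
arm_command --rows "1 -6 0 0 0 0 0;1 -5 0 0 0 0 0;1 -4 0 0 0 0 0;1 -3 0 0 0 0 0;1 -3 0 0 0 0 0"

```text
time_s: 15.97
position: [0.6494, 0.0596, 0.1061]
tool_rot: [[-0.991, -0.131, -0.001], [-0.131, 0.991, 0.0], [0.001, 0.0, -1.0]]
ft_force: [-2.9, 1.6, -0.6]
grip_width: -0.0001
```

Emit:
arm_command --rows "1 -3 0 0 0 0 0;1 -3 0 0 0 0 0;1 -3 0 0 0 0 0;1 -3 0 0 0 0 0;1 -3 0 0 0 0 0"

```text
time_s: 16.38
position: [0.6644, 0.0614, 0.1062]
tool_rot: [[-0.991, -0.131, -0.0], [-0.131, 0.991, 0.0], [0.0, 0.0, -1.0]]
ft_force: [-1.5, 1.8, -1.1]
grip_width: -0.0001
```

Emit:
arm_command --rows "1 -2 0 0 0 0 0;1 -2 0 0 0 0 0;1 -2 0 0 0 0 0;1 0 0 0 0 0 0"

```text
time_s: 16.72
position: [0.6666, 0.0616, 0.1063]
tool_rot: [[-0.991, -0.131, -0.011], [-0.131, 0.991, -0.001], [0.011, 0.0, -1.0]]
ft_force: [-25.9, -3.1, 8.7]
grip_width: -0.0001
```

Emit:
arm_command --rows "1 10 0 0 0 0 0;1 25 0 -10 0 0 0;1 35 0 -20 0 0 0;1 35 0 -20 0 0 0;1 30 0 -20 0 0 0"

```text
time_s: 17.13
position: [0.5349, 0.0441, 0.1772]
tool_rot: [[-0.991, -0.13, 0.001], [-0.13, 0.991, -0.001], [-0.001, -0.001, -1.0]]
ft_force: [0.2, 1.4, 0.7]
grip_width: -0.0
```

Emit:
arm_command --rows "1 0 0 0 0 0 0;1 0 0 0 0 0 0"

```text
time_s: 17.3
position: [0.5367, 0.0441, 0.1783]
tool_rot: [[-0.992, -0.13, 0.005], [-0.13, 0.992, -0.001], [-0.005, -0.002, -1.0]]
ft_force: [-0.6, -0.1, -0.6]
grip_width: 0.0002
```

```bash
python3 - <<'E'
from h import *
s=readout.observe();print(s['position'],s['q'])
c=eyes.camera_model('wrist'); w=snap('wrist','w6.png'); t=snap('top','t6.png')
a=cv2.resize(t[130:290,215:375],(400,400),interpolation=cv2.INTER_CUBIC)
cv2.imwrite('pics/c6.png',np.hstack([a,np.pad(cv2.resize(w,(400,300)),((0,100),(0,0),(0,0)))])[:,:,::-1])
E
```

```text
[0.53669128 0.04410053 0.17826688] [-7.89882790e+00  2.41075972e+01  8.29912764e+01 -1.58437760e-02
  7.26272697e+01 -1.05361838e+02]
```

View pics/c6.png

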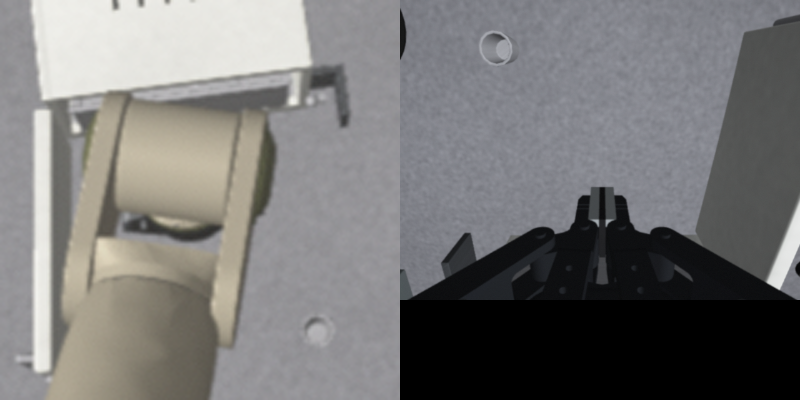

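Top crop: the tray has gone in, its bead just visible at about (270,95), and the door still stands open. I'll move to the outside of the door, then check the tray depth with a clear view.

Emit:
arm_command --rows "1 0 0 -25 0 0 0;1 6 30 0 0 0 0;1 6 30 0 0 0 0;1 6 30 0 0 0 0;1 6 30 0 0 0 0"

```text
time_s: 17.82
position: [0.4974, 0.1616, 0.2003]
tool_rot: [[-0.992, -0.13, -0.001], [-0.13, 0.992, -0.0], [0.001, 0.0, -1.0]]
ft_force: [0.0, 0.2, -0.4]
grip_width: -0.0002
```

Emit:
arm_command --rows "1 6 30 0 0 0 0;1 6 30 0 0 0 0;1 4 28 0 0 0 0;1 0 0 0 0 0 0;1 0 0 0 0 0 0"

```text
time_s: 18.23
position: [0.4699, 0.2468, 0.2003]
tool_rot: [[-0.991, -0.133, -0.001], [-0.133, 0.991, -0.0], [0.001, -0.0, -1.0]]
ft_force: [0.4, -0.4, 0.1]
grip_width: 0.0003
```

```bash
python3 - <<'E'
from h import *
s=readout.observe();p=s['position'];R=np.array(s['tool_rot']);print(p,s['q'])
t=snap('top','t7.png')
cv2.imwrite('pics/c7.png',cv2.resize(t[130:290,205:445],None,fx=3.3,fy=3.3,interpolation=cv2.INTER_CUBIC)[:,:,::-1])
H=np.array([.653,.194]); tx=R[:2,0];ty=R[:2,1];prev=np.array(p[:2])
for a in list(np.arange(97,0,-4))+[0,-1]:
    ph=np.radians(-82.6-a); u=np.array([np.cos(ph),np.sin(ph)]); n=np.array([np.sin(ph),-np.cos(ph)])
    c=H+.185*u+n*(.008+.011*abs(n@tx)+.0145*abs(n@ty)); d=c-prev; prev=c
    print(a,c.round(4),(d@tx*1000).round(1),(d@ty*1000).round(1))
E
```

```text
[0.4698543  0.24683913 0.20027417] [ 1.49300275e+01  2.22460557e+01  8.20524663e+01 -1.14927801e-02
  7.57597429e+01 -8.27235868e+01]
97 [0.4678 0.2165] 6.0 -29.8
93 [0.4668 0.2028] 2.9 -13.4
89 [0.4667 0.1894] 1.9 -13.3
85 [0.4673 0.1771] 1.0 -12.3
81 [0.4687 0.1648] 0.2 -12.4
77 [0.471  0.1525] -0.6 -12.4
73 [0.4742 0.1404] -1.5 -12.5
69 [0.4782 0.1284] -2.4 -12.4
65 [0.483  0.1166] -3.2 -12.3
61 [0.4887 0.1051] -4.1 -12.1
57 [0.4952 0.094 ] -5.0 -11.9
53 [0.5025 0.0833] -5.8 -11.6
49 [0.5106 0.073 ] -6.7 -11.2
45 [0.5195 0.0633] -7.5 -10.8
41 [0.5291 0.0542] -8.3 -10.3
37 [0.5394 0.0458] -9.1 -9.7
33 [0.5504 0.038 ] -9.8 -9.1
29 [0.5619 0.0311] -10.5 -8.4
25 [0.5741 0.025 ] -11.2 -7.7
21 [0.5866 0.0197] -11.8 -6.9
17 [0.5997 0.0154] -12.3 -6.0
13 [0.613 0.012] -12.8 -5.1
9 [0.6267 0.0097] -13.2 -4.2
5 [0.6405 0.0083] -13.5 -3.2
1 [0.6544 0.008 ] -13.8 -2.2
0 [0.6579 0.0081] -3.5 -0.4
-1 [0.661  0.0082] -3.1 -0.3
```

View pics/c7.png

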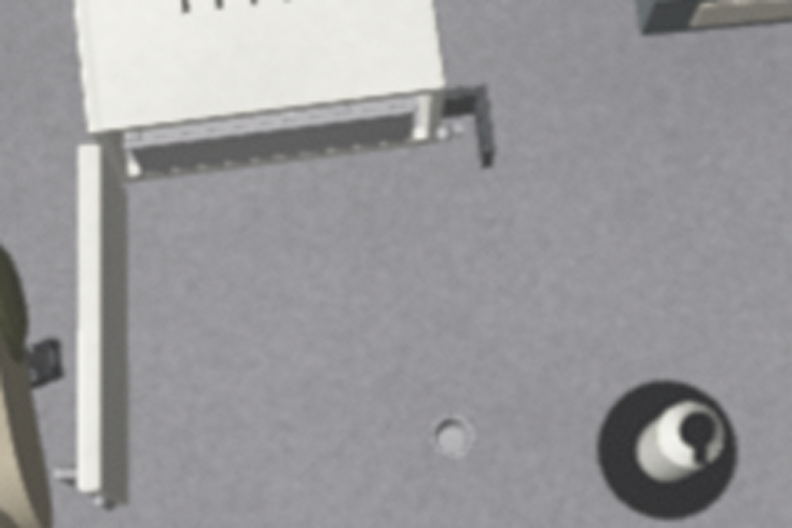

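The view shows the tray's dark front wall inside the opening, its bead along about (140,148)–(415,116). The bottle is on the mat at (675,440), the cup at (453,437). Checking depth numerically.

```bash
python3 - <<'E'
from h import *
f=lambda u,v,z:onz('top',205+u/3.3,130+v/3.3,z)[:2]
X=np.array([np.cos(.1292),np.sin(.1292)])
fr=(f(90,132,.15)+f(442,90,.15))/2
g=cv2.cvtColor(cv2.imread('pics/c7.png'),cv2.COLOR_BGR2GRAY)
for u in (200,280,360): print(u,g[100:185:3,u].tolist())
print('cabfront',fr@X,[ (f(*p,.107)@X).round(4) for p in [(140,148),(280,132),(415,116)]], 'bottom edge at tray wall z.028',[(f(*p,.028)@X).round(4) for p in [(140,178),(280,160)]])
print('cab bottom lip z.022/front', [(f(*p,.022)@X).round(4) for p in [(140,178),(280,160),(415,140)]])
E
```

```text
200 [230, 229, 230, 230, 232, 222, 180, 143, 159, 181, 184, 181, 178, 136, 104, 95, 95, 95, 96, 96, 97, 110, 127, 126, 131, 146, 152, 151, 154]
280 [228, 228, 210, 160, 148, 171, 183, 183, 181, 162, 116, 96, 96, 97, 96, 95, 94, 99, 115, 129, 127, 134, 150, 153, 151, 151, 149, 149, 150]
360 [151, 159, 178, 181, 182, 177, 143, 100, 91, 95, 94, 95, 94, 92, 98, 116, 126, 130, 141, 148, 150, 148, 148, 149, 147, 147, 148, 151, 152]
cabfront 0.68022763275581 [np.float64(0.6771), np.float64(0.6762), np.float64(0.6757)] bottom edge at tray wall z.028 [np.float64(0.6765), np.float64(0.677)]
cab bottom lip z.022/front [np.float64(0.6781), np.float64(0.6787), np.float64(0.6815)]
```

The depth reads within about 4 mm of home. But the knuckles may have met the cabinet lip just before the stop, so I'll go back and re-push with tilted fingers, tips leading, to be sure.

Emit:
arm_command --rows "1 -6 -30 0 0 0 0;1 -6 -30 0 0 0 0;1 -6 -30 0 0 0 0;1 -6 -30 0 0 0 0;1 -6 -30 0 0 0 0"

```text
time_s: 18.7
position: [0.5198, 0.098, 0.2009]
tool_rot: [[-0.992, -0.129, -0.0], [-0.129, 0.992, -0.0], [0.0, -0.0, -1.0]]
ft_force: [0.8, 0.3, -0.1]
grip_width: 0.0001
```

Emit:
arm_command --rows "1 -6 -30 0 0 0 0;1 -4 -28 0 0 0 0;1 0 0 0 0 -6 0;1 0 0 0 0 -6 0;1 0 0 0 0 -6 0"

```text
time_s: 19.12
position: [0.5373, 0.0424, 0.2012]
tool_rot: [[-0.942, -0.127, 0.311], [-0.121, 0.992, 0.039], [-0.314, -0.001, -0.949]]
ft_force: [1.4, 0.7, 0.5]
grip_width: -0.0002
```

Emit:
arm_command --rows "1 0 0 0 0 -6 0;1 0 0 0 0 -6 0;1 16.2 0 28 0 0 0;1 16.2 0 28 0 0 0;1 16.2 0 28 0 0 0"

```text
time_s: 19.53
position: [0.5365, 0.0427, 0.1035]
tool_rot: [[-0.858, -0.128, 0.497], [-0.112, 0.992, 0.062], [-0.501, -0.002, -0.865]]
ft_force: [2.1, 0.6, -1.0]
grip_width: 0.0001
```

Emit:
arm_command --rows "1 -17 0 10 0 0 0;1 -17 0 10 0 0 0;1 -17 0 10 0 0 0;1 0 0 0 0 0 0"

```text
time_s: 19.87
position: [0.5983, 0.0506, 0.1036]
tool_rot: [[-0.858, -0.129, 0.498], [-0.112, 0.992, 0.064], [-0.502, -0.001, -0.865]]
ft_force: [0.1, -0.2, -0.7]
grip_width: -0.0
```

Emit:
arm_command --rows "1 -11.3 0 6.5 0 0 0;1 -11.3 0 6.5 0 0 0;1 -11.3 0 6.5 0 0 0;1 -8.7 0 5 0 0 0;1 0 0 0 0 0 0"

```text
time_s: 20.28
position: [0.645, 0.0574, 0.1036]
tool_rot: [[-0.858, -0.129, 0.497], [-0.112, 0.992, 0.064], [-0.501, -0.001, -0.866]]
ft_force: [-0.1, -0.3, 0.8]
grip_width: -0.0003
```

Emit:
arm_command --rows "1 -3.5 0 2 0 0 0;1 -3.5 0 2 0 0 0;1 -3.5 0 2 0 0 0;1 0 0 0 0 0 0"

```text
time_s: 20.62
position: [0.6561, 0.06, 0.104]
tool_rot: [[-0.858, -0.13, 0.496], [-0.113, 0.991, 0.065], [-0.5, -0.0, -0.866]]
ft_force: [0.9, 0.2, 0.4]
grip_width: -0.0002
```

Emit:
arm_command --rows "1 -2.6 0 1.5 0 0 0;1 -2.6 0 1.5 0 0 0;1 -2.6 0 1.5 0 0 0;1 0 0 0 0 0 0"

```text
time_s: 20.95
position: [0.665, 0.0614, 0.104]
tool_rot: [[-0.858, -0.131, 0.496], [-0.113, 0.991, 0.065], [-0.5, -0.0, -0.866]]
ft_force: [-1.6, -0.2, 0.0]
grip_width: -0.0001
```

Emit:
arm_command --rows "1 -2.6 0 1.5 0 0 0;1 -1.7 0 1 0 0 0;1 0 0 0 0 0 0"

```text
time_s: 21.2
position: [0.6682, 0.062, 0.1037]
tool_rot: [[-0.86, -0.131, 0.493], [-0.114, 0.991, 0.065], [-0.497, 0.0, -0.868]]
ft_force: [-12.0, -3.4, 7.1]
grip_width: 0.0002
```

Emit:
arm_command --rows "1 -1.7 0 1 0 0 0;1 -1.7 0 1 0 0 0;1 0 0 0 0 0 0"

```text
time_s: 21.45
position: [0.6688, 0.0622, 0.1036]
tool_rot: [[-0.863, -0.132, 0.487], [-0.115, 0.991, 0.066], [-0.492, 0.001, -0.871]]
ft_force: [-39.4, -10.8, 23.5]
grip_width: 0.0001
```

The tray is hard on its stop (39 N, no further motion). Retreating and going back outside the door.

Emit:
arm_command --rows "1 8.7 0 -5 0 0 0;1 26 0 -15 0 0 0;1 30 0 -17 0 0 0;1 30 0 -17 0 0 0;1 17 0 -10 0 0 0"

```text
time_s: 21.87
position: [0.5427, 0.0459, 0.1031]
tool_rot: [[-0.86, -0.131, 0.494], [-0.113, 0.991, 0.066], [-0.498, 0.001, -0.867]]
ft_force: [-0.0, 0.3, -0.4]
grip_width: 0.0002
```

Emit:
arm_command --rows "1 -16.2 0 -28 0 0 0;1 -16.2 0 -28 0 0 0;1 -16.2 0 -28 0 0 0;1 0 0 0 0 6 0;1 0 0 0 0 6 0"

```text
time_s: 22.28
position: [0.5457, 0.0452, 0.2032]
tool_rot: [[-0.943, -0.129, 0.306], [-0.123, 0.992, 0.037], [-0.309, -0.003, -0.951]]
ft_force: [-0.5, 0.2, -0.5]
grip_width: -0.0
```

Emit:
arm_command --rows "1 0 0 0 0 6 0;1 0 0 0 0 6 0;1 0 0 0 0 6 0;1 6 30 0 0 0 0;1 6 30 0 0 0 0"

```text
time_s: 22.7
position: [0.5272, 0.1037, 0.2]
tool_rot: [[-0.992, -0.128, -0.0], [-0.128, 0.992, -0.0], [0.0, -0.0, -1.0]]
ft_force: [0.7, 0.7, -0.2]
grip_width: -0.0003
```

Emit:
arm_command --rows "1 6 30 0 0 0 0;1 6 30 0 0 0 0;1 6 30 0 0 0 0;1 6 30 0 0 0 0;1 4 28 0 0 0 0"

```text
time_s: 23.12
position: [0.4783, 0.2484, 0.2007]
tool_rot: [[-0.991, -0.131, 0.0], [-0.131, 0.991, 0.0], [-0.0, 0.0, -1.0]]
ft_force: [0.2, -0.2, 0.9]
grip_width: -0.0004
```

Emit:
arm_command --rows "1 0 0 0 0 0 0;1 0 0 0 0 0 0"

```text
time_s: 23.28
position: [0.4787, 0.2479, 0.2005]
tool_rot: [[-0.991, -0.133, 0.0], [-0.133, 0.991, -0.0], [-0.0, -0.0, -1.0]]
ft_force: [-0.5, 0.0, 0.8]
grip_width: 0.0
```

Emit:
arm_command --rows "1 12 0 36 0 0 0;1 3 -8 36 0 0 0;1 0 -10 0 0 0 0;1 0 -6 0 0 0 0;1 0 -6 0 0 0 0"

```text
time_s: 23.7
position: [0.4697, 0.2139, 0.1302]
tool_rot: [[-0.992, -0.129, 0.003], [-0.129, 0.992, 0.0], [-0.003, 0.0, -1.0]]
ft_force: [0.1, 0.9, 0.5]
grip_width: -0.0002
```

Emit:
arm_command --rows "1 2.9 -13.4 0 0 0 0;1 1.9 -13.3 0 0 0 0;1 1 -12.3 0 0 0 0;1 0.2 -12.4 0 0 0 0;1 -0.6 -12.4 0 0 0 0"

```text
time_s: 24.12
position: [0.4726, 0.15, 0.1309]
tool_rot: [[-0.992, -0.13, 0.005], [-0.13, 0.992, 0.0], [-0.005, -0.0, -1.0]]
ft_force: [0.5, 1.0, -0.2]
grip_width: 0.0002
```

Emit:
arm_command --rows "1 -1.5 -12.5 0 0 0 0;1 -2.4 -12.4 0 0 0 0;1 -3.2 -12.3 0 0 0 0;1 -4.1 -12.1 0 0 0 0;1 -5 -11.9 0 0 0 0"

```text
time_s: 24.53
position: [0.4962, 0.0913, 0.1296]
tool_rot: [[-0.991, -0.13, 0.002], [-0.13, 0.991, -0.0], [-0.002, -0.0, -1.0]]
ft_force: [0.3, 1.0, -0.1]
grip_width: -0.0004
```

Emit:
arm_command --rows "1 -5.8 -11.6 0 0 0 0;1 -6.7 -11.2 0 0 0 0;1 -7.5 -10.8 0 0 0 0;1 -8.3 -10.3 0 0 0 0;1 -9.1 -9.7 0 0 0 0"

```text
time_s: 24.95
position: [0.5401, 0.0433, 0.1284]
tool_rot: [[-0.991, -0.13, -0.0], [-0.13, 0.991, 0.0], [0.0, 0.0, -1.0]]
ft_force: [0.8, 1.0, 0.1]
grip_width: 0.0003
```

Emit:
arm_command --rows "1 -9.8 -9.1 0 0 0 0;1 -10.5 -8.4 0 0 0 0;1 -11.2 -7.7 0 0 0 0;1 -11.8 -6.9 0 0 0 0;1 -10 -5 0 0 0 0"

```text
time_s: 25.37
position: [0.5982, 0.0135, 0.1282]
tool_rot: [[-0.991, -0.13, -0.0], [-0.13, 0.991, -0.0], [0.0, -0.0, -1.0]]
ft_force: [-0.1, 0.5, -0.7]
grip_width: 0.0002
```

Emit:
arm_command --rows "1 -9 -3.5 0 0 0 0;1 -8 -3 0 0 0 0;1 -7 -2 0 0 0 0;1 -6 -1.7 0 0 0 0;1 -5 -1.2 0 0 0 0"

```text
time_s: 25.78
position: [0.6337, 0.0075, 0.1283]
tool_rot: [[-0.991, -0.131, -0.0], [-0.131, 0.991, -0.0], [0.0, 0.0, -1.0]]
ft_force: [-0.5, 0.1, -0.1]
grip_width: 0.0005
```

Emit:
arm_command --rows "1 -3 -0.5 0 0 0 0;1 -3 -0.5 0 0 0 0;1 0 0 0 0 0 0"

```text
time_s: 26.03
position: [0.6395, 0.0075, 0.1285]
tool_rot: [[-0.991, -0.131, 0.0], [-0.131, 0.991, -0.0], [-0.0, -0.0, -1.0]]
ft_force: [-0.1, 0.1, 0.8]
grip_width: -0.0002
```

Emit:
arm_command --rows "1 -2.5 0 0 0 0 0;1 -2.5 0 0 0 0 0;1 -2.5 0 0 0 0 0;1 0 0 0 0 0 0"

```text
time_s: 26.37
position: [0.647, 0.0086, 0.1286]
tool_rot: [[-0.991, -0.131, 0.0], [-0.131, 0.991, 0.0], [-0.0, -0.0, -1.0]]
ft_force: [-0.3, 0.2, -0.1]
grip_width: -0.0002
```

Emit:
arm_command --rows "1 -2.5 0 0 0 0 0;1 -2.5 0 0 0 0 0;1 0 0 0 0 0 0"

```text
time_s: 26.62
position: [0.6516, 0.0091, 0.1285]
tool_rot: [[-0.991, -0.131, -0.001], [-0.131, 0.991, -0.0], [0.001, -0.0, -1.0]]
ft_force: [-1.8, -0.2, 0.5]
grip_width: 0.0001
```

Emit:
arm_command --rows "1 -2 0 0 0 0 0;1 -2 0 0 0 0 0;1 0 0 0 0 0 0"

```text
time_s: 26.87
position: [0.6555, 0.0095, 0.1285]
tool_rot: [[-0.991, -0.13, -0.0], [-0.13, 0.991, -0.0], [0.0, -0.0, -1.0]]
ft_force: [0.6, 0.3, -0.1]
grip_width: -0.0002
```

Emit:
arm_command --rows "1 -2 0 0 0 0 0;1 -1 0 0 0 0 0;1 0 0 0 0 0 0"

```text
time_s: 27.12
position: [0.6589, 0.0101, 0.1285]
tool_rot: [[-0.991, -0.131, 0.001], [-0.131, 0.991, 0.0], [-0.001, 0.0, -1.0]]
ft_force: [0.3, -0.1, -0.8]
grip_width: -0.0001
```

Emit:
arm_command --rows "1 -1.5 0 0 0 0 0;1 0 0 0 0 0 0"

```text
time_s: 27.28
position: [0.6601, 0.0103, 0.1285]
tool_rot: [[-0.991, -0.131, -0.0], [-0.131, 0.991, 0.0], [0.0, 0.0, -1.0]]
ft_force: [-0.6, -0.9, 1.0]
grip_width: 0.0001
```

Emit:
arm_command --rows "1 -1.5 0 0 0 0 0;1 -1.5 0 0 0 0 0;1 0 0 0 0 0 0"

```text
time_s: 27.53
position: [0.6602, 0.0104, 0.1285]
tool_rot: [[-0.991, -0.131, -0.008], [-0.131, 0.991, -0.001], [0.008, 0.0, -1.0]]
ft_force: [-17.6, -3.6, 8.0]
grip_width: 0.0
```

Emit:
arm_command --rows "1 -1.5 0 0 0 0 0;1 -1.5 0 0 0 0 0;1 0 0 0 0 0 0"

```text
time_s: 27.78
position: [0.6603, 0.0104, 0.1285]
tool_rot: [[-0.991, -0.131, -0.016], [-0.131, 0.991, -0.001], [0.016, 0.001, -1.0]]
ft_force: [-34.6, -7.1, 16.1]
grip_width: 0.0001
```

The door is against its stop (35 N, no motion). Backing away and taking a final look.

Emit:
arm_command --rows "1 8 0 0 0 0 0;1 20 0 0 0 0 0;1 35 0 -10 0 0 0;1 38 0 -10 0 0 0;1 38 0 -10 0 0 0"

```text
time_s: 28.2
position: [0.5267, -0.007, 0.1585]
tool_rot: [[-0.991, -0.131, 0.0], [-0.131, 0.991, 0.0], [-0.0, 0.0, -1.0]]
ft_force: [0.9, -0.5, 1.2]
grip_width: 0.0003
```

Emit:
arm_command --rows "1 30 0 -25 0 0 0;1 30 0 -25 0 0 0;1 30 0 -25 0 0 0;1 0 0 0 0 0 0;1 0 0 0 0 0 0"

```text
time_s: 28.62
position: [0.4388, -0.019, 0.235]
tool_rot: [[-0.992, -0.13, 0.004], [-0.13, 0.992, -0.001], [-0.004, -0.002, -1.0]]
ft_force: [0.4, 0.3, 0.1]
grip_width: 0.0
```

```bash
python3 - <<'E'
from h import *
s=readout.observe();print(s['position'],s['ft_force'])
t=snap('top','t8.png'); d=snap('side','s8.png')
a=cv2.resize(t[60:310,100:500],(480,300),interpolation=cv2.INTER_CUBIC)
b=cv2.resize(t[130:230,210:370],(480,300),interpolation=cv2.INTER_CUBIC)
cc=cv2.resize(d[120:420,130:290],(320,600),interpolation=cv2.INTER_CUBIC)
cv2.imwrite('pics/c8.png',np.hstack([np.vstack([a,b]),cc])[:,:,::-1])
E
```

```text
[ 0.43881264 -0.01898745  0.23504545] [0.36753921 0.34273208 0.05866247]
```

View pics/c8.png

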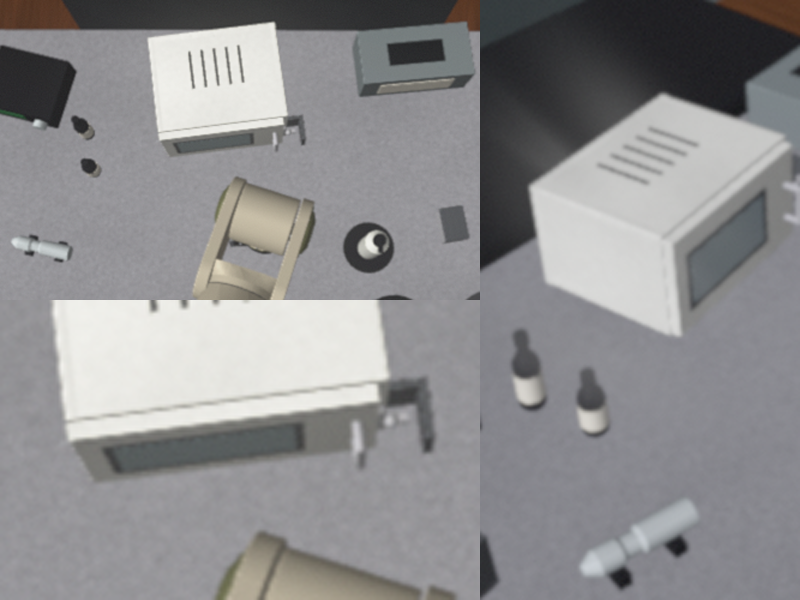

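The door is shut and parallel to the front, with a uniform gap line. The bottle stands on the mat, the bystanders are in place, and the robot touches nothing. Handing in.

```bash
python3 -c "
from rig import env; print(env.close_job())"
```

```text
the job is handed in; nothing more can be done
None
```

The job is done and handed in at about 29 s of the 72 s allowed; the hand-in gives no verdict.

- **Bottle:** it stands upright on the smallest mat, within a few millimetres of its centre in the pictures.
- **Cassette:** it was laid flat in the tray beside the standing dish, confirmed in the wrist view after release. I could not check either one again once the tray was home and the door shut.
- **Tray:** I pushed it home twice. The first stop left doubt of about 4 mm, because the image reading was uncertain and the gripper's knuckles could have been on the cabinet lip. I pushed again with tilted fingers until it would not move at 39 N.
- **Door:** the resistance dropped away near shut, as if the catch had snapped. Pushing on then met a hard stop at 35 N with no movement. The last picture shows the door parallel to the cabinet front, and it stayed shut after I backed off.
- **Everything else:** the tin, both ink bottles and the tattoo machine look unmoved in the last pictures. The ink cup was hidden by the arm in the last picture; it was last seen in place just before the door was closed. I judged these by eye rather than measuring displacements.

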